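Empty the lime pail into the bowl

TASK

Carry the little pail of limes upright by its bail handle to the forked rest, hang it by its side pins in both forks with its wooden bottom bar on the side away from the bowl, and let go. Then take it by that bar at its bottom rim and tip it in the forks until both limes have dropped into the bowl. Finally let the pail back down so that it hangs upright and empty in the forks; do not push the bowl or the other things about.

Things in the scene. Friction and masses are not known exactly. Their poses are not given: they have to be found in the camera images.
- pail_pivot (a point): Middle of the pin axis of a round bright metal pail, on its centre line, 70 mm above its underside. Axes: z up along the pail, y along the pins, -x towards the wooden bar at the bottom rim. The two pins (round, 10 mm diameter) stand out of the sides along y to 92 mm from the centre line and end in brass discs of 18 mm diameter.
- bail_grip (a point): Middle of the wooden grip of the pail's bail handle: a round bar 14 mm in diameter and 60 mm long, along y. The grip is 95 mm from the pin axis; its wires run down to the pins, 65 mm either side of the centre line. Axes as the pail's when the bail stands square.
- bail (a joint): Lean of the bail against the pail about the pin axis, rad: 0 = straight above the pail, positive = grip leaning to the pail's +x (away from the bottom bar). It swings between stops at -0.3 and 0.3 with slight friction and stays roughly where it is left.
- heel_bar (a point): Middle of the short wooden bar at the pail's bottom rim, with which the pail is tipped: round, 18 mm in diameter, 26 mm long over its rounded ends, along the pail's y. It stands 81 mm behind (pail -x) the centre line and 57 mm below the pin axis, on a bracket 10 mm wide. Pinched across its ends it can turn between the fingers. Axes as the pail's.
- heel: The same bar and its bracket as a part (origin on the pail's centre line, at the height of the bar); fixed to the pail.
- pail: The loose pail as a whole, with bail and bottom bar: 92 mm high, outside diameter 104 mm at the base and 121 mm at the mouth, walls 3 mm, about 0.38 kg empty. Origin at the centre of its underside, axes as at the pin axis.
- rest_seat (a point): Where the middle of the pail's pin axis comes to rest in the forked rest: midway between the forks, 175 mm above the bar top. y runs from fork to fork; +x points over the bowl (to the robot's right), -x to the low cross bar (left). The pail hangs with its bottom bar on the -x side and is tipped mouth towards +x.
- lime_a_mid (a point): Centre of a green lime, 52x45x45 mm, starting in the pail.
- lime_b_mid (a point): Centre of the other green lime, 52x45x45 mm, starting in the pail.
- bowl: Turned wooden bowl, outside diameter 209 mm, 82 mm high, inner floor about 10 mm up; origin at the centre of its underside. It stands just beyond the forks, under the side to which the pail tips. Loose.
- salt: Bystander: glass salt shaker, 44 mm wide, 90 mm high; origin under its centre.
- spice: Bystander: spice jar with red cap, 45 mm wide, 106 mm high; origin under its centre.
- rest: The forked rest, fixed: two dark forks 10 mm thick, middles 79 mm either side of its centre along y; each an open V, sides 30 degrees from vertical, 28 mm above the seat and 44 mm wide at the top. A bar joins the feet 60 mm behind (-x), 15 mm high. The pail comes in between the forks from -x, pins above the Vs, then down. Origin on the bar top under the seat, same axes.
Mind the look-alikes: they are no part of the job. Leave any purple look-alike of the part that bears lime_a_mid alone.

How it is judged:
By the outcome, as a careful person would: the job done as asked, in the order asked, and still so for the second after the job is handed in, with the robot touching nothing.
It also fails if it takes over 72 s, if anything falls off the work surface, if the arm or the gripper's body presses on something with over 40 N, if the wrist force passes 120 N, or if a joint passes its speed limit or range.

ROBOT

A 6-joint arm with a two-finger parallel gripper is mounted at the origin on a cart in front of the work surface, level with it; the furniture and walls round the work are solid. World frame = base frame: x ahead of the robot, y to its left, z up, the work surface at z = 0. Lengths are in m, angles in rad, forces in N, time in s.
With the tool pointing down it reaches from about 0.35 to 0.975 m from the base axis. Payload 4.9 kg.
Tool frame: the origin (TCP) lies on the mounting face of the last link; the fingertips stand 173 mm ahead of it and the grasp point (between the pads) lies 155 mm ahead of it; z points along the fingers, y is the line along which they close (so a half turn about z gives the same grasp; the last joint's range is limited). The gripper opens to 85 mm and grips with 20 to 120 N. Pads are 22 mm wide; open, the fingers measure 114 mm over their backs; the gripper's body (76 mm by 85 mm) begins 54 mm behind the grasp point. The pads swing forward as they close: fully open they stand 13 mm farther back than shut.
Start: joints at [-1.455, 0.053, 1.613, -0, 1.476, -0.119], TCP at [0.145, -0.608, 0.405] pointing down, gripper open.
Joint ranges: [-3.01, 3.01], [-1.01, 2.22], [0.06, 2.58], [-1.02, 4.17], [0.09, 2.62], [-3.14, 3.14]. Speed limits (rad/s): [2.57, 2.57, 3.14, 3.14, 3.14, 3.14].

INTERFACE

Orientations are given as a rotation vector (axis times angle).
In Python, from station import monitor, eyes, finish_job gives the robot as it stands. The module is installed in compiled form; this text tells all that it offers.
- The arm moves only by the tool step_arm, never from a script. Its argument "commands" is a list of rows, each a list of 3 entries, a list of its own where there are three numbers: the opening in per cent of the stroke, from 0 (shut) to 100 (fully open), then the shift along the tool's x, y, z in mm, then the turn about the tool's z in degrees. In form: [[hand, [x, y, z], yaw], ...]. A call has 1 to 12 rows; each row is the pose to reach, as a shift and turn from the pose commanded when the call began, along the tool's axes at that moment; what a row does not reach only later rows make up. A row lasts 1/8 s, in which the tool goes at most 62.5 mm and 10.7 degrees, less where a joint would pass 70% of its speed; a pose out of reach is approached as far as the arm can. A call with a gripper value outside its range is refused whole. The fingers move at their own pace and stop on an object; "squeeze" is the grip in N (left out, the last holds). Time passes only in rows, so rows that repeat a pose let the fingers close. It gives the time, the measured TCP pose, the force, the opening and the grip force at its end, in the units of the state.
- monitor.get_obs(): the state, without advancing time (a new reading comes with each control period).
- eyes.get_image(name): name is "scene" or "top" or "wrist"; returns the picture (480x640x3 uint8, red, green, blue); there is no depth.
- eyes.camera_info(name): a dict with "camera_matrix" (3x3 intrinsics, pixels), "extrinsics" (4x4, takes a point from camera to world coordinates). Camera axes: x right, y down, z forward; pixel columns grow to the right and rows downward; lengths in m; the calibration is good to about 2 mm. A picture is of the moment at which its call begins: read the wrist's pose just before it. camera_info takes no time and is no camera call; for the wrist camera it gives the pose at the moment of the call.
- finish_job(): hands the job in; it is judged then, once.
The state is a dict: "t": time; "q": joint angles; "dq": joint speeds; "effort": joint torques, N m; "tool_pos": TCP position; "tool_rot": TCP orientation; "contact_force": force on the tool from outside, world axes, zero at the start; "wrist_torque": the same for the moment, N m; "opening": finger opening in m; "grip_force": force on a finger pad.
Only numpy, scipy, OpenCV 4.12 (cv2) and the standard library are available. Lean on these libraries where they do the work, as an engineer would, in place of code of your own. Each camera call takes 0.05 s, during which the arm holds its last target. There are 200 camera calls.

## Working session

There is one attempt and no reset: what is moved stays moved. The work goes in short steps, Python scripts to look and compute and a tool call to move; the robot and the scene stay as the last step left them, time stands still between calls to the robot, and variables do not carry over. Pictures are saved under pics/ and viewed, at most 10 in all, crops included, and the job is handed in when it is done.

Besides the shell and the picture viewer there is one more tool, called as a command line: name --argument value ..., lists and objects as JSON in quotes. step_arm: Moves the arm, as the interface text tells. Its arguments: {"type":"object","properties":{"commands":{"type":"array"},"squeeze":{"type":"number"}},"required":["commands"]}

```bash
mkdir -p pics; cat > h.py <<'E'
import numpy as np, cv2
from station import monitor, eyes
def snap(n,f):
    im=eyes.get_image(n); cv2.imwrite('pics/'+f,im[:,:,::-1]); return im
def ray(n,u,v):
    c=eyes.camera_info(n);K=np.array(c['camera_matrix']);E=np.array(c['extrinsics'])
    d=E[:3,:3]@np.linalg.solve(K,[u,v,1]);return E[:3,3],d
def onz(n,u,v,z):
    o,d=ray(n,u,v);return o+d*(z-o[2])/d[2]
def two(n1,p1,n2,p2):
    o1,d1=ray(n1,*p1);o2,d2=ray(n2,*p2)
    s=np.linalg.lstsq(np.c_[d1,-d2],o2-o1,rcond=None)[0]
    a=o1+d1*s[0];b=o2+d2*s[1];return (a+b)/2,np.linalg.norm(a-b)
E
python3 - <<'E'
from h import *
for n in('scene','top'):
    snap(n,n+'0.png'); c=eyes.camera_info(n); print(np.round(c['extrinsics'],3).tolist(),np.round(c['camera_matrix'],1).tolist())
o=monitor.get_obs();print(o['tool_pos'],o['tool_rot'])
E
```

```text
[[-0.898, -0.305, 0.316, 0.366], [-0.439, 0.646, -0.624, 0.895], [-0.014, -0.699, -0.715, 0.772], [0.0, 0.0, 0.0, 1.0]] [[469.6, 0.0, 314.8], [0.0, 469.6, 230.6], [0.0, 0.0, 1.0]]
[[0.51, -0.818, 0.266, 0.303], [-0.86, -0.489, 0.146, 0.186], [0.01, -0.303, -0.953, 1.269], [0.0, 0.0, 0.0, 1.0]] [[588.7, 0.0, 317.1], [0.0, 588.7, 236.2], [0.0, 0.0, 1.0]]
[ 0.14539088 -0.60759903  0.40357656] [-3.11812378e+00 -3.67772893e-01 -3.05640173e-05]
```

View pics/scene0.png

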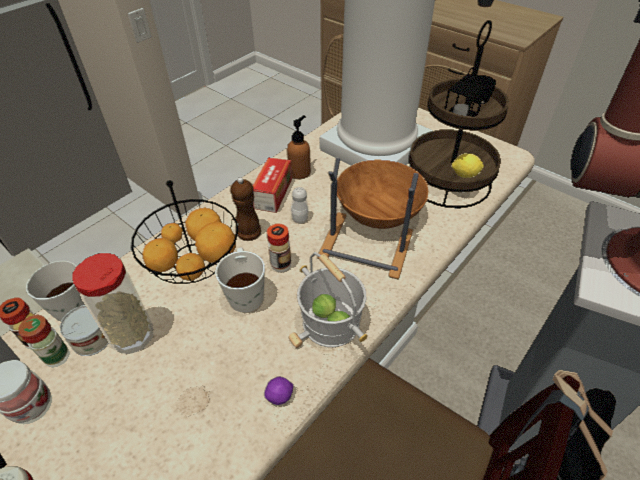

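View pics/top0.png

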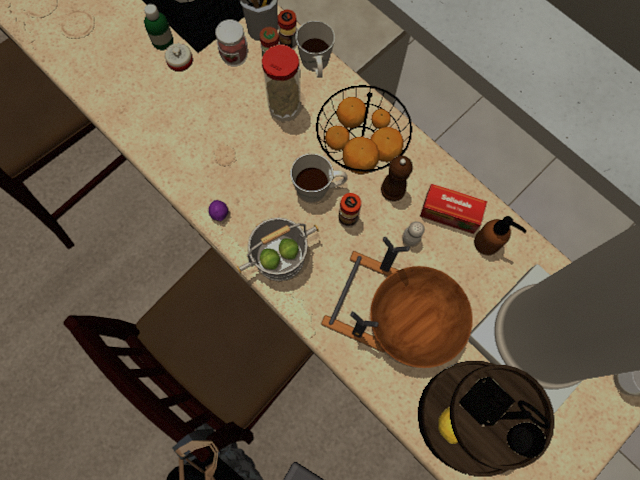

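```bash
python3 - <<'E'
import cv2,numpy as np
a=cv2.imread('pics/scene0.png')[240:360,270:390];b=cv2.imread('pics/top0.png')[200:300,220:340]
b=cv2.copyMakeBorder(b,0,20,0,0,cv2.BORDER_CONSTANT)
cv2.imwrite('pics/c.png',cv2.resize(np.hstack([a,b]),(800,400),interpolation=cv2.INTER_CUBIC))
a=cv2.imread('pics/scene0.png')[150:280,310:440];b=cv2.imread('pics/top0.png')[230:360,310:440]
cv2.imwrite('pics/d.png',cv2.resize(np.hstack([a,b]),(800,400),interpolation=cv2.INTER_CUBIC))
E
```

```text
(no output)
```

View pics/c.png

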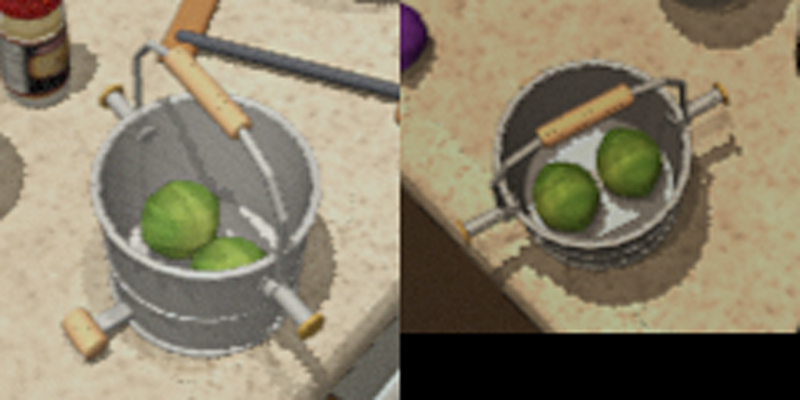

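View pics/d.png

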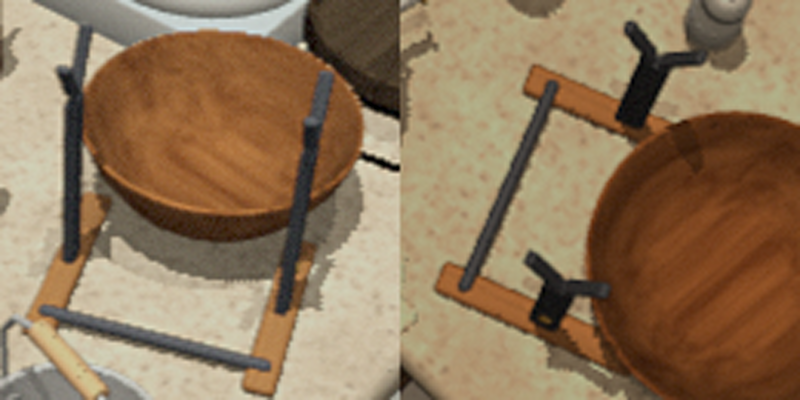

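```bash
python3 - <<'E'
from h import *
P={'disc1':((303.6,269.1),(316.6,229.1)),'disc2':((363.6,336.9),(238.6,269.6)),'gripmid':((331.5,267),(275.5,234.2)),
'f1a':((331.1,173.4),(385.4,238.8)),'f1b':((337.6,159.8),(408.1,248.8)),'f2a':((411,189.6),(352.2,314.5)),'f2b':((415.6,175.3),(376,324.2))}
R={}
for k,(s,t) in P.items():
    R[k],e=two('scene',s,'top',t);print(k,np.round(R[k],4),round(e,4))
print('heel',onz('scene',295.5,339.9,.013))
d=R['disc1']-R['disc2'];print('pail mid',(R['disc1']+R['disc2'])/2,np.linalg.norm(d),'yaw y-axis deg',np.degrees(np.arctan2(d[1],d[0])))
a=(R['f1a']+R['f1b'])/2;b=(R['f2a']+R['f2b'])/2;d=a-b
print('rest',(a+b)/2,np.linalg.norm(d),np.degrees(np.arctan2(d[1],d[0])))
print('limes',onz('top',288,248,.03),onz('top',269.5,258.8,.03))
for n,u,v in(('bowl',421,316),('salt',413,233),('spice',349,203)):print(n,onz('top',u,v,.08))
from scipy.spatial.transform import Rotation as Rn
print(Rn.from_rotvec(monitor.get_obs()['tool_rot']).as_matrix().round(3))
E
```

```text
disc1 [0.6529 0.3806 0.0645] 0.0003
disc2 [0.49   0.4744 0.0701] 0.0005
gripmid [0.5728 0.4286 0.164 ] 0.0008
f1a [0.6638 0.2362 0.1949] 0.0037
f1b [0.6698 0.1896 0.1936] 0.0019
f2a [0.5058 0.2189 0.1966] 0.0003
f2b [0.5121 0.1726 0.1951] 0.0018
heel [0.61052354 0.50035868 0.013     ]
pail mid [0.57144552 0.42752883 0.06727369] 0.18805020587306787 yaw y-axis deg -29.937797069189276
rest [0.5878524  0.20432069 0.19506921] 0.1587895803020618 6.195921288749437
limes [0.59296794 0.41773431 0.03      ] [0.55135578 0.43951012 0.03      ]
bowl [0.59700737 0.10048519 0.08      ]
salt [0.74594832 0.19758379 0.08      ]
spice [0.73522518 0.34833437 0.08      ]
[[ 0.973  0.233 -0.   ]
 [ 0.233 -0.973  0.002]
 [ 0.    -0.002 -1.   ]]
```

```bash
python3 - <<'E'
from h import *
for k,s,t in(('tier low',(454,165),(470,418)),('tier up',(467,106),(500,417)),('colbase',(377,140),(545,325))):print(k,two('scene',s,'top',t))
print('low edge',onz('top',418,415,.09),'up edge left',onz('top',450,405,.2),onz('top',500,470,.2),onz('top',455,470,.1))
snap('wrist','w0.png')
E
```

```text
tier low (array([ 0.47276986, -0.07834998,  0.05689887]), np.float64(0.0003493159152913619))
tier up (array([ 0.4780155 , -0.087884  ,  0.21361097]), np.float64(0.0011508659983033808))
colbase (array([ 0.70935118, -0.13731034,  0.03249435]), np.float64(0.03166599892467266))
low edge [0.42185211 0.01740582 0.09      ] up edge left [ 0.45429738 -0.00730781  0.2       ] [ 0.40274696 -0.12831327  0.2       ] [ 0.3693774  -0.08570792  0.1       ]
```

```bash
cat >> h.py <<'E'
from scipy.spatial.transform import Rotation as Rn
def to(*W,yaw=None):
    o=monitor.get_obs();R=Rn.from_rotvec(o['tool_rot']).as_matrix();p=o['tool_pos']
    a=np.degrees(np.arctan2(R[1,0],R[0,0]))
    print('t',round(o['t'],2),'p',p.round(4),'toolx deg',a.round(2),'F',np.round(o['contact_force'],1),'open',round(o['opening'],4),'q6',round(o['q'][5],2))
    for w in W:print(np.round(w,3),'->',(R.T@(np.array(w)-p)*1000).round(1).tolist())
    if yaw is not None:print('yaw',((a-yaw)+180)%360-180)
E
python3 - <<'E'
from h import *
to((.2,-.45,.6),(.33,-.22,.62),(.40,.02,.62),(.46,.25,.55),(.573,.4286,.45),yaw=-29.5+180)
o,d=ray('scene',487,22)
s=np.linspace(.3,1.2,10);print([(o+d*k).round(2).tolist() for k in s])
E
```

```text
t 0.15 p [ 0.1454 -0.6076  0.4037] toolx deg 13.45 F [-0.4  0.3 -0.7] open 0.0852 q6 -0.12
[ 0.2  -0.45  0.6 ] -> [89.8, -140.9, -196.0]
[ 0.33 -0.22  0.62] -> [269.8, -334.4, -215.7]
[0.4  0.02 0.62] -> [393.7, -551.5, -215.3]
[0.46 0.25 0.55] -> [505.6, -761.1, -144.9]
[0.573 0.429 0.45 ] -> [657.0, -908.4, -44.7]
yaw -137.04674418304626
[[0.4, 0.57, 0.65], [0.42, 0.47, 0.61], [0.43, 0.36, 0.57], [0.44, 0.25, 0.53], [0.45, 0.14, 0.49], [0.46, 0.04, 0.45], [0.48, -0.07, 0.4], [0.49, -0.18, 0.36], [0.5, -0.28, 0.32], [0.51, -0.39, 0.28]]
```

step_arm --commands '[[100,[18,-28,-39],-5],[100,[36,-56,-78],-15],[100,[54,-84,-118],-25],[100,[72,-113,-157],-35],[100,[90,-141,-190],-45],[100,[126,-180,-200],-55],[100,[162,-219,-210],-65],[100,[198,-258,-215],-75],[100,[234,-297,-215],-85],[100,[270,-334,-215],-95],[100,[295,-380,-215],-105],[100,[320,-425,-215],-115]]'

```text
t: 1.65
tool_pos: [0.3579, -0.1184, 0.6194]
tool_rot: [-1.358, -2.833, -0.0]
contact_force: [0.4, 0.0, 0.3]
opening: 0.0853
grip_force: 0.0
```

```bash
python3 - <<'E'
from h import *
to((.40,.02,.62),(.46,.25,.55),(.573,.4286,.45),yaw=-29.5+180)
E
```

```text
t 1.65 p [ 0.3579 -0.1184  0.6194] toolx deg 128.77 F [0.4 0.  0.3] open 0.0853 q6 -1.19
[0.4  0.02 0.62] -> [81.5, 119.5, -0.6]
[0.46 0.25 0.55] -> [223.2, 310.3, 69.4]
[0.573 0.429 0.45 ] -> [291.7, 510.2, 169.5]
yaw -21.728155351262927
```

step_arm --commands '[[100,[27,40,0],-8],[100,[54,80,0],-16],[100,[82,120,0],-22],[100,[115,165,12],-22],[100,[150,212,30],-22],[100,[187,260,50],-22],[100,[223,310,70],-22],[100,[243,355,95],-22],[100,[260,405,120],-22],[100,[275,455,145],-22],[100,[292,510,169],-22],[100,[292,510,169],-22]]'

```text
t: 3.15
tool_pos: [0.5767, 0.4282, 0.4416]
tool_rot: [-0.796, -3.03, 0.013]
contact_force: [0.2, -0.6, -1.0]
opening: 0.0855
grip_force: 0.0
```

```bash
python3 - <<'E'
from h import *
to((.573,.4286,.319),yaw=150.5)
snap('wrist','w1.png')
c=eyes.camera_info('wrist');print(np.round(c['extrinsics'],3).tolist(),np.round(c['camera_matrix'],0).tolist())
E
```

```text
t 3.15 p [0.5767 0.4282 0.4416] toolx deg 150.57 F [ 0.2 -0.6 -1. ] open 0.0855 q6 -0.52
[0.573 0.429 0.319] -> [2.6, -0.2, 122.6]
yaw 0.06501910372733732
[[0.493, 0.83, 0.26, 0.507], [0.87, -0.468, -0.156, 0.466], [-0.007, 0.303, -0.953, 0.415], [0.0, 0.0, 0.0, 1.0]] [[432.0, 0.0, 328.0], [0.0, 432.0, 240.0], [0.0, 0.0, 1.0]]
```

View pics/w1.png

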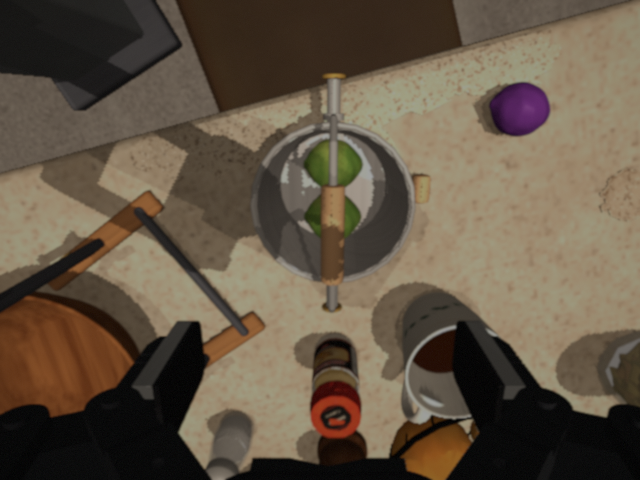

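```bash
python3 - <<'E'
from h import *
a=onz('wrist',334,76,.07);b=onz('wrist',332,308,.07);d=b-a
print(a,b,(a+b)/2,np.linalg.norm(d),np.degrees(np.arctan2(d[1],d[0])))
a=onz('wrist',333,187,.168);b=onz('wrist',331.5,281,.168);d=b-a
print((a+b)/2,np.linalg.norm(d),np.degrees(np.arctan2(d[1],d[0])))
print('heel',onz('wrist',421,188,.02))
g=(a+b)/2
to((g[0],g[1],.319))
E
```

```text
[0.49128313 0.47717631 0.07      ] [0.65726587 0.3819752  0.07      ] [0.5742745  0.42957576 0.07      ] 0.19134659541010746 -29.836870567507923
[0.57304344 0.42942595 0.168     ] 0.05864982151663375 -30.254851182741426
heel [0.61282725 0.50120197 0.02      ]
t 3.2 p [0.5761 0.427  0.4454] toolx deg 150.52 F [-0.6 -0.4  0.3] open 0.0855 q6 -0.52
[0.573 0.429 0.319] -> [3.4, 1.5, 126.4]
```

step_arm --commands '[[60,[0,0,40],0.5],[60,[0,0,80],0.5],[60,[0,0,110],0.5],[60,[0,0,130],0.5],[60,[0,0,130],0.5],[60,[0,0,130],0.5],[0,[0,0,130],0.5],[0,[0,0,130],0.5],[0,[0,0,130],0.5],[0,[0,0,130],0.5],[0,[0,0,130],0.5],[0,[0,0,130],0.5]]' --squeeze 60

```text
t: 4.7
tool_pos: [0.5758, 0.426, 0.3221]
tool_rot: [0.814, 3.033, 0.002]
contact_force: [-1.2, 0.0, 5.9]
opening: 0.0119
grip_force: 58.6
```

```bash
python3 - <<'E'
from h import *
to((.573,.4286,.319))
E
```

```text
t 4.7 p [0.5758 0.426  0.3221] toolx deg 149.96 F [-1.2  0.   5.9] open 0.0119 q6 -0.51
[0.573 0.429 0.319] -> [3.8, 0.8, 3.1]
```

step_arm --commands '[[0,[0,0,-15],0],[0,[0,0,-40],0],[0,[0,0,-70],0],[0,[0,0,-100],0],[0,[0,0,-130],-3],[0,[0,0,-155],-9],[0,[0,0,-175],-15],[0,[0,0,-185],-21],[0,[0,0,-185],-27],[0,[0,0,-185],-32],[0,[0,0,-185],-35],[0,[0,0,-185],-36]]'

```text
t: 6.2
tool_pos: [0.5755, 0.4257, 0.5038]
tool_rot: [0.163, -3.134, 0.002]
contact_force: [-0.5, -0.8, -4.7]
opening: 0.0119
grip_force: 58.9
```

```bash
python3 - <<'E'
from h import *
to((.576,.353,.502),yaw=186.2)
E
```

```text
t 6.2 p [0.5755 0.4257 0.5038] toolx deg -174.03 F [-0.5 -0.8 -4.7] open 0.0119 q6 -1.14
[0.576 0.353 0.502] -> [7.1, -72.4, 1.9]
yaw -0.2311385552756633
```

step_arm --commands '[[0,[1,-8,0],0],[0,[2,-20,0],0],[0,[3,-35,0],0],[0,[5,-50,0],0],[0,[6,-63,0],0],[0,[7,-70,0],0],[0,[7,-72,0],0],[0,[7,-72,0],0],[0,[7,-72,0],0]]'

```text
t: 7.32
tool_pos: [0.576, 0.3538, 0.5056]
tool_rot: [0.164, -3.137, -0.0]
contact_force: [0.4, -0.5, -5.1]
opening: 0.0119
grip_force: 58.8
```

```bash
python3 - <<'E'
from h import *
to((.576,.353,.502))
a=snap('wrist','w2.png');b=snap('scene','s2.png')
cv2.imwrite('pics/m2.png',np.hstack([cv2.resize(a,(400,300)),cv2.resize(b[120:360,240:560],(400,300))])[:,:,::-1])
E
```

```text
t 7.33 p [0.576  0.3538 0.5056] toolx deg -174.02 F [ 0.4 -0.5 -5.1] open 0.0119 q6 -1.23
[0.576 0.353 0.502] -> [0.1, -0.8, 3.6]
```

View pics/m2.png

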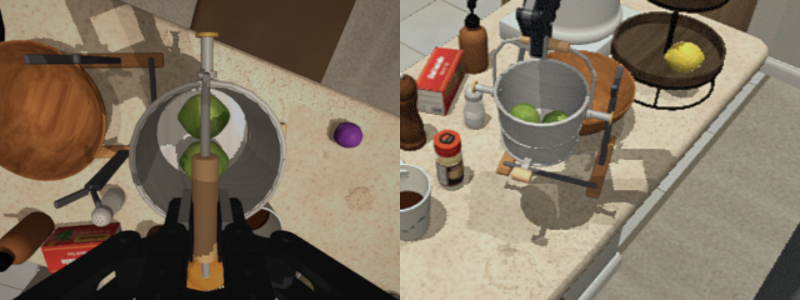

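```bash
python3 - <<'E'
import cv2
a=cv2.imread('pics/w2.png')[40:400,0:360]
cv2.imwrite('pics/e.png',cv2.resize(a,(600,600),interpolation=cv2.INTER_CUBIC))
E
```

```text
(no output)
```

View pics/e.png

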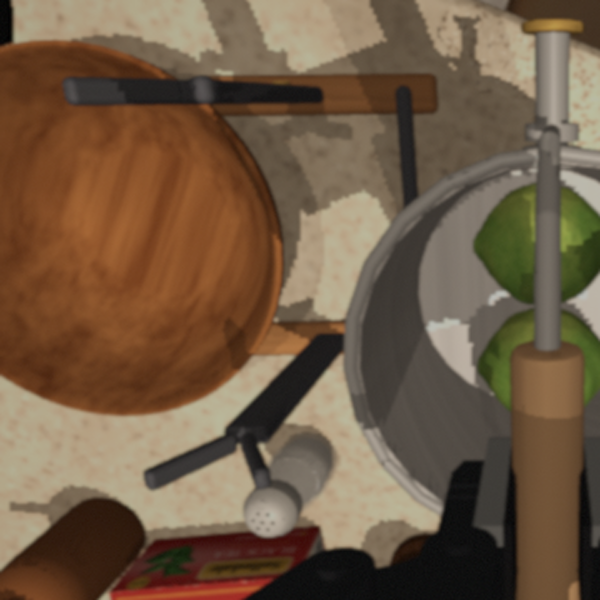

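```bash
python3 - <<'E'
from h import *
f=lambda u,v,z:onz('wrist',u/1.6667,v/1.6667+40,z)
zt=.201
L={'n1':f(72,91,zt),'n2':f(207,88,zt),'f1':f(150,478,zt),'f2':f(260,478,zt)}
for k in L:print(k,L[k].round(4))
a=(L['n1']+L['n2'])/2;b=(L['f1']+L['f2'])/2;d=b-a
print('seat',(a+b)/2,np.linalg.norm(d),np.degrees(np.arctan2(d[1],d[0])))
q=f(553,27,.2536);print('disc',q, 'bail foot', f(550,130,.2536),'wire top/grip start',f(548,348,.35))
u=np.array([.994,.108]);print('along y disc vs near fork',(q[:2]-a[:2])@u)
E
```

```text
n1 [0.5112 0.1757 0.201 ]
n2 [0.5052 0.2241 0.201 ]
f1 [0.6667 0.1935 0.201 ]
f2 [0.6618 0.2402 0.201 ]
seat [0.58622709 0.2083716  0.201     ] 0.15698346969062396 6.190657250123866
disc [0.47700422 0.34579257 0.2536    ] bail foot [0.5050701  0.34788287 0.2536    ] wire top/grip start [0.5399604  0.35073729 0.35      ]
along y disc vs near fork -0.015246112566873846
```

step_arm --commands '[[0,[0,-8,0],0],[0,[-1,-22,0],0],[0,[-2,-40,0],0],[0,[-2,-60,0],0],[0,[-3,-80,0],0],[0,[-4,-100,0],0],[0,[-4.5,-120,0],0],[0,[-4.5,-136,0],0],[0,[-4.5,-145,0],0],[0,[-4.5,-148,0],0],[0,[-4.5,-148,0],0],[0,[-4.5,-148,0],0]]'

```text
t: 8.93
tool_pos: [0.5958, 0.2072, 0.5057]
tool_rot: [0.164, -3.137, -0.001]
contact_force: [-0.0, 0.2, -5.3]
opening: 0.0119
grip_force: 58.8
```

```bash
python3 - <<'E'
from h import *
to((.596,.207,.43))
a=snap('wrist','w3.png');b=snap('scene','s3.png');t=snap('top','t3.png')
cv2.imwrite('pics/m3.png',np.hstack([cv2.resize(a[0:400,0:540],(440,326)),cv2.resize(b[110:274,300:480],(358,326))])[:,:,::-1])
E
```

```text
t 8.93 p [0.5958 0.2072 0.5057] toolx deg -174.0 F [-0.   0.2 -5.3] open 0.0119 q6 -1.46
[0.596 0.207 0.43 ] -> [-0.2, -0.3, 75.7]
```

View pics/m3.png

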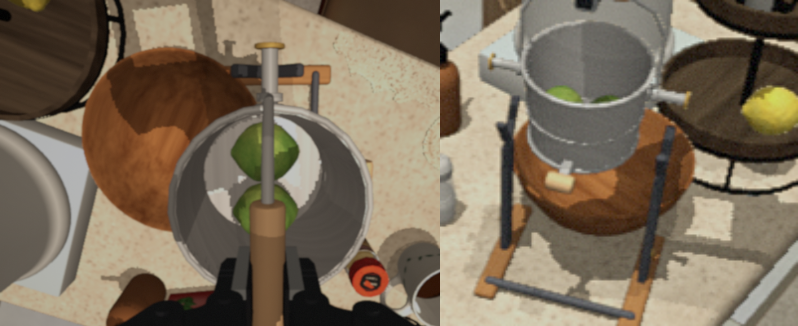

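```bash
python3 - <<'E'
from h import *
u=np.array([.994,.108])
d=onz('wrist',330,55,.2536);k=onz('wrist',267*1.227,70*1.227,.201);f=onz('wrist',329,120,.2536)
e=np.array([.108,-.994])
print(d,k,f,(d-k)[:2]@u,(f-k)[:2]@u,(d-k)[:2]@e)
E
```

```text
[0.49638792 0.19820177 0.2536    ] [0.50854675 0.19828689 0.201     ] [0.52589117 0.20080679 0.2536    ] -0.012095067979037631 0.01751250382862368 -0.0012285381642402659
```

step_arm --commands '[[0,[0,0,10],0],[0,[0,0,25],0],[0,[0,0,40],0],[0,[0,0,50],0],[0,[0,0,58],0],[0,[0,0,64],0],[0,[0,0,68],0],[0,[0,0,72],0],[0,[0,0,74],0],[0,[0,0,74],0]]'

```text
t: 10.32
tool_pos: [0.5959, 0.2067, 0.4317]
tool_rot: [0.163, -3.137, -0.0]
contact_force: [-1.0, -0.7, -5.5]
opening: 0.012
grip_force: 58.8
```

step_arm --commands '[[0,[0,0,2],0],[0,[0,0,4],0],[0,[0,0,6],0],[0,[0,0,6],0]]'

```text
t: 10.82
tool_pos: [0.5959, 0.2067, 0.427]
tool_rot: [-0.163, 3.136, -0.0]
contact_force: [-1.7, -1.2, 1.1]
opening: 0.012
grip_force: 59.6
```

step_arm --commands '[[15,[0,0,0],0],[30,[0,0,0],0],[50,[0,0,0],0],[60,[0,0,0],0],[60,[0,0,-10],0],[60,[0,0,-30],0],[60,[0,0,-60],0],[60,[0,0,-90],0],[60,[0,0,-110],0],[60,[0,0,-110],0]]'

```text
t: 12.08
tool_pos: [0.5958, 0.2067, 0.539]
tool_rot: [-0.163, 3.132, 0.001]
contact_force: [1.1, -1.2, -0.3]
opening: 0.0512
grip_force: 0.0
```

```bash
python3 - <<'E'
from h import *
to((.596,.207,.43))
b=snap('scene','s4.png');t=snap('top','t4.png');w=snap('wrist','w4.png')
cv2.imwrite('pics/m4.png',np.hstack([cv2.resize(b[120:270,310:460],(400,400)),cv2.resize(t[220:370,310:460],(400,400))])[:,:,::-1])
E
```

```text
t 12.07 p [0.5958 0.2067 0.539 ] toolx deg -174.05 F [ 1.1 -1.2 -0.3] open 0.0512 q6 -1.46
[0.596 0.207 0.43 ] -> [0.4, 0.2, 109.0]
```

View pics/m4.png

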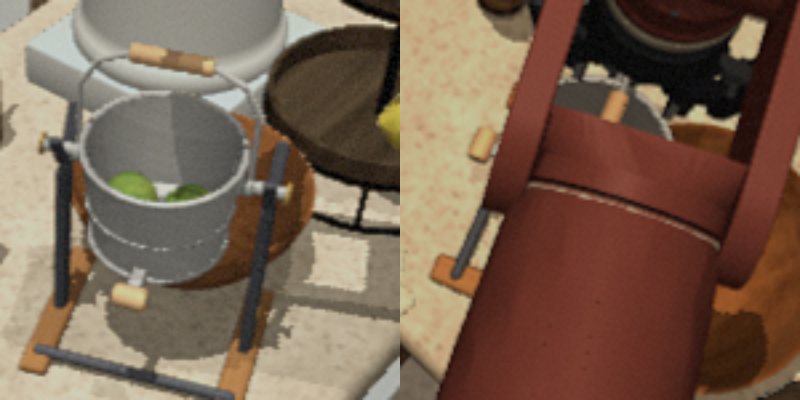

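```bash
python3 - <<'E'
from h import *
e=np.array([.108,-.994]);u=np.array([.994,.108])
c=lambda x,y:(x/2.6667+310,y/2.6667+120)
h=onz('scene',*c(130,295),.118);d1=onz('scene',*c(42,145),.175);d2=onz('scene',*c(290,190),.175)
m=(d1+d2)/2;print('heel',h,'discs',d1,d2,m,np.linalg.norm(d1-d2))
r=(h-m)[:2];print('rel e,u',r@e,r@u)
S=m[:2]
for x in(.16,.13):
    to(tuple(S-x*e)+(.539,),yaw=96.2)
E
```

```text
heel [0.57845632 0.28689807 0.118     ] discs [0.68037514 0.22128976 0.175     ] [0.49587669 0.19188651 0.175     ] [0.58812592 0.20658813 0.175     ] 0.1868267399295097
rel e,u -0.08087239494165002 -0.0009381109294334764
t 12.22 p [0.5959 0.2067 0.5341] toolx deg -174.05 F [ 0.8  0.2 -0.7] open 0.0511 q6 -1.46
[0.571 0.366 0.539] -> [8.4, 160.7, -4.9]
yaw 89.75337509537792
t 12.22 p [0.5959 0.2067 0.5341] toolx deg -174.05 F [ 0.8  0.2 -0.7] open 0.0511 q6 -1.46
[0.574 0.336 0.539] -> [8.3, 130.7, -4.9]
yaw 89.75337509537792
```

step_arm --commands '[[60,[1,20,0],5],[60,[2,50,0],15],[60,[4,85,0],25],[60,[6,120,0],35],[60,[8,150,0],45],[60,[8,160,0],55],[60,[8,160,0],65],[60,[8,160,0],75],[60,[8,160,0],85],[60,[8,160,0],90],[60,[8,160,0],90]]'

```text
t: 13.6
tool_pos: [0.5714, 0.3651, 0.5337]
tool_rot: [-2.101, -2.334, 0.005]
contact_force: [0.0, -0.9, 0.8]
opening: 0.0512
grip_force: 0.0
```

```bash
python3 - <<'E'
from h import *
to((.5709,.3656,.36),yaw=96.2)
w=snap('wrist','w5.png')
c=eyes.camera_info('wrist');K=np.array(c['camera_matrix']);E=np.array(c['extrinsics'])
p=lambda P:(K@(E[:3,:3].T@(np.array(P)-E[:3,3])))
q=p((.5785,.2869,.118));q=q[:2]/q[2];print('pred heel px',q)
x,y=q.astype(int)
hsv=cv2.cvtColor(w,cv2.COLOR_RGB2HSV)
m=cv2.inRange(hsv,(8,70,120),(28,200,255))
n,_,st,ce=cv2.connectedComponentsWithStats(m)
for i in range(1,n):
    if st[i,4]>60 and abs(ce[i]-q).max()<120:print(st[i],ce[i].round(1),onz('wrist',*ce[i],.118))
E
```

```text
t 13.6 p [0.5714 0.3651 0.5337] toolx deg 96.02 F [ 0.  -0.9  0.8] open 0.0512 q6 0.35
[0.571 0.366 0.36 ] -> [0.8, 0.1, 173.7]
yaw -0.18312515096570792
pred heel px [328.81136278 273.02167301]
[ 213    0  136  250 2623] [263.3 177.3] [0.51059647 0.37252881 0.118     ]
[ 316  115  146  194 8303] [386.  205.7] [0.6234863  0.35825228 0.118     ]
[281 155  32  22 278] [298.1 166.5] [0.54077293 0.38533421 0.118     ]
[254 186  12  15  67] [258.4 193.6] [0.50698357 0.3571942  0.118     ]
[365 224  26  13 145] [376.1 229.1] [0.61753731 0.33522746 0.118     ]
[ 167  256   91  128 2354] [210.8 304.3] [0.46639363 0.24159566 0.118     ]
[276 260  44  36 874] [294.3 273.2] [0.54556269 0.28321779 0.118     ]
[432 304  24  32 170] [444.4 315.4] [0.69713019 0.25392933 0.118     ]
[382 323  17  36 270] [391.5 337.3] [0.64874937 0.22404687 0.118     ]
```

```bash
python3 - <<'E'
import cv2
a=cv2.imread('pics/w5.png')[150:450,150:550]
cv2.imwrite('pics/f.png',cv2.resize(a,(800,600),interpolation=cv2.INTER_CUBIC))
E
```

```text
(no output)
```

View pics/f.png

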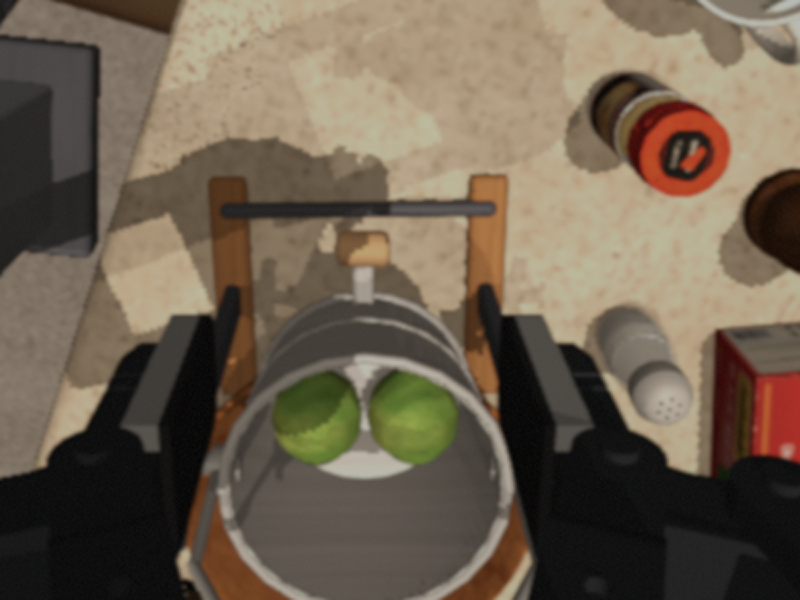

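step_arm --commands '[[60,[0,1,50],0],[60,[0,1,100],0],[60,[0,1,150],0],[60,[0,1,195],0],[60,[-10,1,225],0],[60,[-25,1,237],0],[60,[-40,1,237],0],[60,[-52,1,237],0],[60,[-52,1,237],0]]'

```text
t: 14.78
tool_pos: [0.5785, 0.3125, 0.3009]
tool_rot: [2.104, 2.331, 0.005]
contact_force: [-0.7, 0.6, 0.0]
opening: 0.0513
grip_force: 0.0
```

```bash
python3 - <<'E'
from h import *
S=np.array([.588,.2066]);e=np.array([.108,-.994])
to(tuple(S-.092*e)+(.297,),yaw=96.2)
E
```

```text
t 14.78 p [0.5785 0.3125 0.3009] toolx deg 95.87 F [-0.7  0.6  0. ] open 0.0513 q6 0.28
[0.578 0.298 0.297] -> [-14.4, -1.9, 3.8]
yaw -0.325090959357226
```

step_arm --commands '[[60,[-4,0,0],0],[60,[-8,0,0],0],[60,[-12,0,0],0],[60,[-14,0,0],0],[60,[-14,0,0],0],[60,[-14,0,0],0]]'

```text
t: 15.52
tool_pos: [0.5792, 0.2995, 0.2987]
tool_rot: [-2.103, -2.334, -0.0]
contact_force: [0.5, -0.4, 0.4]
opening: 0.0512
grip_force: 0.0
```

```bash
cat >> h.py <<'E'
def heel(f):
    S=np.array([.588,.2066]);e=np.array([.108,-.994])
    to(tuple(S-.092*e)+(.297,),yaw=96.2)
    c=eyes.camera_info('wrist');K=np.array(c['camera_matrix']);E=np.array(c['extrinsics'])
    def pj(P):
        q=K@(E[:3,:3].T@(np.array(P)-E[:3,3]));return (q[:2]/q[2]).round(1)
    for th in(0,8,14,20):
        t=np.radians(th);x=-.081*np.cos(t)-.057*np.sin(t);z=.081*np.sin(t)-.057*np.cos(t)
        print('th',th,pj(tuple(S+x*e)+(.175+z,)),round(x,4),round(.175+z,4))
    o=monitor.get_obs();R=Rn.from_rotvec(o['tool_rot']).as_matrix()
    print('grasp pt px',pj(o['tool_pos']+R[:,2]*.155))
    w=snap('wrist',f);m=cv2.inRange(cv2.cvtColor(w,cv2.COLOR_RGB2HSV),(8,60,80),(28,220,255))
    n,_,st,ce=cv2.connectedComponentsWithStats(m)
    for i in range(1,n):
        if st[i,4]>150 and 200<ce[i][0]<450:print(st[i],ce[i].round(1))
    return w
E
python3 -c "
from h import *
heel('w6.png')"
```

```text
t 15.53 p [0.5792 0.2995 0.2987] toolx deg 95.96 F [ 0.5 -0.4  0.4] open 0.0512 q6 0.26
[0.578 0.298 0.297] -> [-1.4, -1.2, 1.7]
yaw -0.24258223618929264
th 0 [326.3 344.6] -0.081 0.118
th 8 [326.  344.9] -0.0881 0.1298
th 14 [325.8 348.9] -0.0924 0.1393
th 20 [325.5 357. ] -0.0956 0.1491
grasp pt px [329.4 353.5]
[   103      0    537    436 130069] [403.3 168.7]
[ 290  289  137  103 4098] [372.3 322.5]
[ 259  291   50   66 1264] [280.3 319.5]
[238 293  23  13 155] [249.4 300.3]
[ 300  330   61   33 1791] [329.9 345.9]
[351 359  31  24 252] [366.  373.6]
[255 364  17  15 170] [261.9 370.4]
```

step_arm --commands '[[60,[8,0,0],0],[60,[18,0,0],0],[60,[20,0,6],0],[60,[20,0,12],0],[60,[20,0,12],0],[60,[14,0,12],0],[60,[8,0,12],0],[60,[4,0,12],0],[60,[0,0,12],0],[60,[0,0,12],0],[60,[0,0,12],0]]'

```text
t: 16.95
tool_pos: [0.5792, 0.2995, 0.2868]
tool_rot: [-2.103, -2.334, -0.0]
contact_force: [-0.6, 0.1, 0.5]
opening: 0.0508
grip_force: 0.0
```

```bash
python3 -c "
from h import *
heel('w7.png')"
```

```text
t 16.95 p [0.5792 0.2995 0.2868] toolx deg 95.95 F [-0.6  0.1  0.5] open 0.0508 q6 0.26
[0.578 0.298 0.297] -> [-1.3, -1.2, -10.2]
yaw -0.2490216076759566
th 0 [326.1 361.9] -0.081 0.118
th 8 [325.7 363.7] -0.0881 0.1298
th 14 [325.4 369.5] -0.0924 0.1393
th 20 [325.1 380. ] -0.0956 0.1491
grasp pt px [329.4 353.5]
[    94      0    546    447 135653] [401.6 168.3]
[216 132  33  15 271] [232.  139.8]
[ 321  297  110  104 3589] [379.3 333.3]
[265 299  43  27 510] [286.1 307.6]
[ 298  347   65   33 1953] [329.6 363.1]
[252 374  18  14 157] [259.5 380.2]
```

step_arm --commands '[[60,[-2,0,0],0],[60,[-4,0,0],0],[60,[-6,0,0],0],[60,[-6,0,0],0],[60,[-6,0,0],0]]'

```text
t: 17.62
tool_pos: [0.5798, 0.2935, 0.2867]
tool_rot: [-2.103, -2.334, 0.0]
contact_force: [-0.1, -0.0, 0.1]
opening: 0.0511
grip_force: 0.0
```

```bash
python3 -c "
from h import *
heel('w8.png')" | grep -v 'th '
```

```text
t 17.62 p [0.5798 0.2935 0.2867] toolx deg 95.95 F [-0.1 -0.   0.1] open 0.0511 q6 0.25
[0.578 0.298 0.297] -> [4.7, -1.2, -10.3]
yaw -0.24806252904375015
grasp pt px [329.3 353.5]
[    91      0    549    441 136041] [399.8 165.7]
[216 121  33  16 287] [231.6 129. ]
[ 321  288  111  107 3449] [383.7 324.5]
[260 290  49  65 923] [281.3 311.7]
[ 298  333   65   33 2012] [329.8 348.9]
```

```bash
python3 -c "
from h import *
h=onz('wrist',329.8,348.9,.120);print(h);to(tuple(h[:2])+(.2867,))
to((.579,.287,.2867))"
```

```text
[0.58053934 0.28797212 0.12      ]
t 17.68 p [0.5798 0.2935 0.2867] toolx deg 95.95 F [-0.6 -0.6  0. ] open 0.0514 q6 0.25
[0.581 0.288 0.287] -> [-5.6, 0.2, 0.0]
t 17.68 p [0.5798 0.2935 0.2867] toolx deg 95.95 F [-0.6 -0.6  0. ] open 0.0514 q6 0.25
[0.579 0.287 0.287] -> [-6.4, -1.5, 0.0]
```

step_arm --commands '[[60,[0,0,4],0],[60,[0,0,8],0],[60,[0,0,8],0],[60,[-2,0,8],0],[60,[-4,0,8],0],[60,[-5,0,8],0],[60,[-5,0,8],0],[60,[-5,0,8],0]]'

```text
t: 18.68
tool_pos: [0.5803, 0.2885, 0.2788]
tool_rot: [2.103, 2.334, 0.0]
contact_force: [0.3, -0.2, -0.1]
opening: 0.0515
grip_force: 0.0
```

```bash
python3 -c "
from h import *
heel('w9.png')" | grep -v 'th '
```

```text
t 18.68 p [0.5803 0.2885 0.2788] toolx deg 95.95 F [ 0.3 -0.2 -0.1] open 0.0515 q6 0.24
[0.578 0.298 0.297] -> [9.7, -1.2, -18.2]
yaw -0.24950575147062182
grasp pt px [329.4 353.5]
[    82      0    558    411 139286] [395.8 163.7]
[380   0  18  14 193] [387.8   6.5]
[211 112  34  17 305] [227.6 120.7]
[ 321  285  114  110 3227] [387.8 323.5]
[262 288  46  44 801] [281.7 302.1]
[ 296  331   70   36 2259] [329.8 348.9]
```

step_arm --commands '[[60,[-1,0,0],0],[40,[-1,0,0],0],[20,[-1,0,0],0],[0,[-1,0,0],0],[0,[-1,0,0],0],[0,[-1,0,0],0],[0,[-1,0,0],0]]' --squeeze 30

```text
t: 19.6
tool_pos: [0.5806, 0.2875, 0.2789]
tool_rot: [2.103, 2.333, 0.001]
contact_force: [0.9, -0.2, -0.2]
opening: 0.0252
grip_force: 33.2
```

```bash
python3 -c "
from h import *
heel('w10.png')" | grep -v 'th '
```

```text
t 19.6 p [0.5806 0.2875 0.2789] toolx deg 95.95 F [ 0.9 -0.2 -0.2] open 0.0252 q6 0.24
[0.578 0.298 0.297] -> [10.7, -1.4, -18.1]
yaw -0.2494319117652708
grasp pt px [329.4 353.5]
[    81      0    559    420 139589] [396.1 165. ]
[210 110  35  17 308] [226.9 118.7]
[ 387  284   48   78 2147] [415.7 314.8]
[260 286  48  17 595] [281.7 293.5]
[ 296  287   75   36 1125] [334.8 301.6]
[221 288  39  41 660] [241.3 308.1]
[ 294  328   70   37 2394] [328.1 346.1]
```

step_arm --commands '[[0,[4.6,0,-7.3],0],[0,[8.7,0,-15],0],[0,[12,0,-23],0],[0,[14.6,0,-31],0],[0,[16.5,0,-39.5],0],[0,[17.6,0,-48],0],[0,[18,0,-57],0],[0,[17.7,0,-65.4],0],[0,[16.6,0,-74],0],[0,[14.7,0,-82.4],0],[0,[12.2,0,-90.7],0],[0,[8.9,0,-98.6],0]]'

```text
t: 21.15
tool_pos: [0.5795, 0.2963, 0.3779]
tool_rot: [-2.103, -2.334, -0.001]
contact_force: [0.4, -0.5, -4.7]
opening: 0.0252
grip_force: 30.4
```

```bash
python3 -c "
from h import *
S=np.array([.588,.2066]);e=np.array([.108,-.994])
to(tuple(S+.057*-e)+(.175+.081+.161,))"
```

```text
t 21.15 p [0.5795 0.2963 0.3779] toolx deg 95.95 F [ 0.4 -0.5 -4.7] open 0.0252 q6 0.25
[0.582 0.263 0.417] -> [-33.1, -1.1, -39.1]
```

step_arm --commands '[[0,[-4,0,-7.7],0],[0,[-8.6,0,-15],0],[0,[-13.9,0,-22],0],[0,[-19.7,0,-28.3],0],[0,[-26.1,0,-34.1],0],[0,[-33,0,-39.4],0],[0,[-40.2,0,-44.1],0],[0,[-47.8,0,-48.1],0],[0,[-55.8,0,-51.4],0],[0,[-55.8,0,-51.4],0],[0,[-55.8,0,-51.4],0],[0,[-55.8,0,-51.4],0]]'

```text
t: 22.65
tool_pos: [0.5854, 0.2411, 0.4299]
tool_rot: [2.102, 2.334, 0.003]
contact_force: [0.1, 4.7, 3.6]
opening: 0.0251
grip_force: 29.8
```

```bash
cat >> h.py <<'E'
def greens(n,f):
    w=snap(n,f);m=cv2.inRange(cv2.cvtColor(w,cv2.COLOR_RGB2HSV),(30,90,40),(50,255,255))
    k,_,st,ce=cv2.connectedComponentsWithStats(m)
    for i in range(1,k):
        if st[i,4]>40:print(n,st[i],ce[i].round(1),onz(n,*ce[i],.035).round(3))
E
python3 -c "
from h import *
to()
greens('scene','s6.png');greens('top','t6.png')"
```

```text
t 22.65 p [0.5854 0.2411 0.4299] toolx deg 95.97 F [0.1 4.7 3.6] open 0.0251 q6 0.17
scene [465 156  10   7  46] [469.2 158.7] [ 0.448 -0.15   0.035]
```

step_arm --commands '[[0,[-8.2,0,-2.6],0],[0,[-16.7,0,-4.5],0],[0,[-25.2,0,-5.6],0],[0,[-25.2,0,-5.6],0],[0,[-25.2,0,-5.6],0],[0,[-25.2,0,-5.6],0],[0,[-25.2,0,-5.6],0],[0,[-25.2,0,-5.6],0]]'

```text
t: 23.75
tool_pos: [0.5882, 0.216, 0.435]
tool_rot: [2.102, 2.333, 0.002]
contact_force: [1.5, 3.3, 5.7]
opening: 0.0248
grip_force: 29.2
```

```bash
python3 -c "
from h import *
to()
greens('scene','s7.png');greens('top','t7.png');greens('wrist','w11.png')
w=cv2.imread('pics/s4.png')[:,:,::-1];m=cv2.inRange(cv2.cvtColor(w,cv2.COLOR_RGB2HSV),(30,90,40),(50,255,255));print(m.sum()//255)"
```

```text
t 23.75 p [0.5882 0.216  0.435 ] toolx deg 95.96 F [1.5 3.3 5.7] open 0.0248 q6 0.13
scene [465 156   9   7  45] [469.  158.8] [ 0.448 -0.15   0.035]
scene [389 195  15  19 160] [396.8 205.2] [0.557 0.096 0.035]
top [409 309  30  38 397] [426.9 328.3] [0.591 0.075 0.035]
338
```

step_arm --commands '[[0,[-8.7,0,-0.4],0],[0,[-17.3,0,0],0],[0,[-17.3,0,0],0],[0,[-17.3,0,0],0],[0,[-17.3,0,0],0],[0,[-17.3,0,0],0]]'

```text
t: 24.65
tool_pos: [0.5902, 0.1985, 0.4352]
tool_rot: [2.102, 2.331, 0.003]
contact_force: [2.3, 3.6, 5.7]
opening: 0.0246
grip_force: 29.1
```

```bash
python3 -c "
from h import *
to()
greens('scene','s8.png');greens('top','t8.png');greens('wrist','w12.png')"
```

```text
t 24.65 p [0.5902 0.1985 0.4352] toolx deg 95.92 F [2.3 3.6 5.7] open 0.0246 q6 0.1
scene [465 156   9   7  45] [468.9 158.8] [ 0.448 -0.15   0.035]
scene [388 196  16  18 142] [397.  205.8] [0.556 0.098 0.035]
```

step_arm --commands '[[0,[8.6,0,0],0],[0,[17.3,0,0],0],[0,[26,0,1.2],0],[0,[34.3,0,3.1],0],[0,[42.5,0,5.7],0],[0,[50.5,0,9],0],[0,[58.1,0,13],0],[0,[65.4,0,17.7],0],[0,[72.2,0,23],0],[0,[78.6,0,28.8],0],[0,[84.4,0,35.2],0],[0,[89.7,0,42.1],0]]'

```text
t: 26.3
tool_pos: [0.5805, 0.2881, 0.3922]
tool_rot: [2.102, 2.333, 0.001]
contact_force: [-0.4, -6.4, -1.0]
opening: 0.0244
grip_force: 44.6
```

```bash
python3 -c "
from h import *
to()
greens('scene','s9.png');greens('top','t9.png');greens('wrist','w13.png')"
```

```text
t 26.3 p [0.5805 0.2881 0.3922] toolx deg 95.96 F [-0.4 -6.4 -1. ] open 0.0244 q6 0.24
scene [465 156  10   8  45] [469.2 158.9] [ 0.448 -0.15   0.035]
scene [392 194  12  20 129] [398.2 204.3] [0.555 0.092 0.035]
top [407 309  32  38 673] [423.  328.4] [0.587 0.081 0.035]
```

step_arm --commands '[[0,[4.6,0,7.3],0],[0,[8.6,0,15],0],[0,[12,0,23],0],[0,[14.4,0,31.2],0],[0,[16.3,0,39.6],0],[0,[17.4,0,48.2],0],[0,[17.7,0,56.8],0],[0,[17.3,0,65.5],0],[0,[16.2,0,74],0],[0,[14.3,0,82.5],0],[0,[11.7,0,90.7],0],[0,[8.4,0,98.7],0]]'

```text
t: 27.95
tool_pos: [0.5796, 0.2966, 0.293]
tool_rot: [-2.103, -2.334, -0.003]
contact_force: [-0.6, 5.7, 1.9]
opening: 0.0246
grip_force: 48.5
```

```bash
python3 -c "
from h import *
to()
greens('scene','s10.png');greens('top','t10.png');greens('wrist','w14.png')"
```

```text
t 27.95 p [0.5796 0.2966 0.293 ] toolx deg 95.96 F [-0.6  5.7  1.9] open 0.0246 q6 0.25
scene [465 156  10   8  47] [469.2 158.9] [ 0.447 -0.15   0.035]
scene [395 194   9  19 113] [398.9 203.8] [0.554 0.089 0.035]
top [407 309  32  38 726] [422.9 327.3] [0.589 0.083 0.035]
```

step_arm --commands '[[0,[-2,0,4],0],[0,[-4,0,7],0],[0,[-6,0,10.5],0],[0,[-7,0,13],0],[0,[-7,0,13],0]]'

```text
t: 28.72
tool_pos: [0.5804, 0.2893, 0.2803]
tool_rot: [2.103, 2.334, 0.002]
contact_force: [1.1, 4.5, 0.5]
opening: 0.0247
grip_force: 48.2
```

step_arm --commands '[[40,[0,0,0],0],[50,[0,0,0],0],[60,[0,0,0],0],[60,[0,0,0],0],[60,[5,0,0],0],[60,[15,0,0],0],[60,[30,0,0],0],[60,[50,0,0],0],[60,[70,0,0],0],[60,[80,0,0],0],[60,[80,0,-30],0],[60,[80,0,-60],0]]'

```text
t: 30.22
tool_pos: [0.5717, 0.3694, 0.3404]
tool_rot: [-2.102, -2.334, 0.003]
contact_force: [0.1, -0.1, 0.2]
opening: 0.0513
grip_force: 0.0
```

step_arm --commands '[[60,[0,0,-50],0],[60,[0,0,-100],0],[60,[0,0,-150],0],[60,[0,0,-180],0],[60,[0,0,-180],0],[60,[0,0,-180],0],[60,[0,0,-180],0],[60,[0,0,-180],0]]'

```text
t: 31.22
tool_pos: [0.572, 0.3688, 0.5185]
tool_rot: [-2.102, -2.333, 0.004]
contact_force: [-0.1, 0.5, -0.0]
opening: 0.0511
grip_force: 0.0
```

```bash
python3 - <<'E'
from h import *
to()
greens('scene','s11.png');greens('top','t11.png');greens('wrist','w15.png')
s=cv2.imread('pics/s11.png');s4=cv2.imread('pics/s4.png')
# unchanged? compare bowl/pail/heel to s4
d=cv2.absdiff(s,s4).max(2)[110:280,230:480]
n,_,st,ce=cv2.connectedComponentsWithStats((d>60).astype(np.uint8))
for i in range(1,n):
    if st[i,4]>25:print('diff',st[i]+np.array([230,110,0,0,0]))
g=s[215:245,340:380];t=s4[222:240,350:368]
r=cv2.matchTemplate(s[200:260,330:400],t,cv2.TM_CCOEFF_NORMED);print('heel match',cv2.minMaxLoc(r)[1],np.array(cv2.minMaxLoc(r)[3])+[330,200],'was [350 222]')
for a,b in(((290,185,20,40),'salt'),((265,222,26,50),'spice'),((410,165,25,30),'fork2')):
    x,y,w,h=a;r=cv2.matchTemplate(s[y-8:y+h+8,x-8:x+w+8],s4[y:y+h,x:x+w],cv2.TM_CCOEFF_NORMED);print(b,cv2.minMaxLoc(r)[1],cv2.minMaxLoc(r)[3])
E
```

```text
t 31.23 p [0.572  0.3688 0.5185] toolx deg 95.95 F [-0.1  0.5 -0. ] open 0.0511 q6 0.36
scene [465 156  10   7  45] [469.3 158.8] [ 0.447 -0.15   0.035]
scene [396 194   8  19 101] [399.2 203.3] [0.554 0.088 0.035]
top [407 309  32  38 728] [422.9 327.3] [0.589 0.083 0.035]
diff [ 308  110   96   53 2157]
diff [355 188  34   9 143]
diff [396 194  12  15 108]
diff [ 416  202   64   40 1160]
diff [445 202  17   3  30]
diff [347 255  84  25 931]
heel match 0.8276271820068359 [350 222] was [350 222]
salt 0.9961110353469849 (8, 8)
spice 0.9961615204811096 (8, 8)
fork2 0.9136148691177368 (8, 8)
```

```bash
python3 -c "
from station import finish_job
print(finish_job())"
```

```text
the job is handed in; nothing more can be done
None
```

I handed the job in at about 31 s. The pail hangs upright and empty in both forks, and one green patch the size of two limes lies in the bowl. My last camera check put the salt and spice where they started; I did not measure whether the bowl moved.

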